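# Refit the hooked cover of a glass-curing lamp unit

## Robot

A 7-joint arm with a two-finger parallel gripper is mounted at the origin on the work surface. World frame = base frame: x ahead of the robot, y to its left, z up, the work surface at z = 0. Lengths are in mm, angles in rad, forces in N, time in s.
With the tool pointing down it reaches from about 400 to 900 mm from the base axis. Payload 5.6 kg.
Tool frame: the origin (TCP) lies midway between the tips of the shut fingers; the grasp point (between the pads) lies 19 mm behind it (bot.hold_point_z is the distance from the TCP to the grasp point, in mm); x points along the fingers, y is the direction in which the jaws open and shut, and the axes are right-handed (so a half turn about x gives the same grasp; the last joint's range is limited). The gripper opens to 92 mm and grips with 3 to 60 N. Pads are 20 mm wide; open, the fingers measure 128 mm over their backs; the gripper's body (75 mm by 189 mm) begins 69 mm behind the grasp point.
Start: joints at [1.175, 0.468, -0.012, 1.603, 0.006, 1.071, -0.056], TCP at [224.552, -609.988, 214.592] pointing down, gripper open.
Joint ranges: [-2.53, 2.53], [-0.31, 2.02], [-1.57, 1.55], [0.28, 2.44], [-1.29, 4.43], [0.15, 1.84], [-2.92, 2.92]. Speed limits (rad/s): [2.57, 2.57, 3.14, 3.14, 3.14, 3.14, 3.14].

## Interface

Orientations are given as a rotation vector (axis times angle).
In Python, from cell import bot gives the robot as it stands. The module is installed in compiled form; this text tells all that it offers.
- The arm moves only by the tool drive_tool, never from a script. Its argument "series" is one flat list of numbers, 5 for each row, row after row: the closure, from -1 (fully open) to 1 (shut), then the shift along the world's x, y, z each as a share of 300 mm, from -1 to 1, then the turn about the world's z as a share of 90 degrees, from -1 to 1. A call has exactly 8 rows; each row is the pose to reach, as a shift and turn from the pose measured when the call began; what a row does not reach only later rows make up. A row lasts 1/8 s, in which the tool goes at most 62.5 mm and 10.7 degrees, less where a joint would pass 70% of its speed; a pose out of reach is approached as far as the arm can. A call with a number of a shift or a turn outside -1 to 1 is refused whole. A call with a gripper value outside its range is refused whole. The fingers move at their own pace and stop on an object; the grip force is fixed at half the most. Time passes only in rows, so rows that repeat a pose let the fingers close, or fill a call up. It gives the time, the measured TCP pose, the force and the opening at its end, in the units of the state.
- bot.get_state(): the state, without advancing time (a new reading comes with each control period).
- bot.read_camera(name): name is "scene" or "top" or "wrist"; returns a dict with "frame" (420x560x3 uint8, blue, green, red), "mtx" (3x3 intrinsics, pixels), "R" (3x3) and "t" (3): a world point X has camera coordinates R X + t; the wrist camera has in their place "hand_eye" (4x4, takes a point from camera to tool coordinates, whose origin is the TCP and whose axes are the tool frame's). Camera axes: x right, y down, z forward; pixel columns grow to the right and rows downward; lengths in mm; the calibration is good to about 2 mm. A picture is of the moment at which its call begins: read the wrist's pose just before it. There is no depth.
- bot.job_done(): hands the job in, once; it reports no verdict.
The state is a dict: "time_s": time; "q": joint angles; "dq": joint speeds; "effort": joint torques, N m; "tcp_pos": TCP position; "tcp_rot": TCP orientation; "wrist_force": force on the tool from outside, world axes, zero at the start; "torque": the same for the moment, N m; "opening": finger opening in mm.
Only numpy, scipy, OpenCV 4.12 (cv2) and the standard library are available. Lean on these libraries where they do the work, as an engineer would, in place of code of your own. Each camera call takes 0.05 s, during which the arm holds its last target. There are 200 camera calls.

## Task

Close the white lamp unit with the larger rectangular aluminium cover: tilt it, hook one of its short edges under the unit's lip while the opposite edge is still raised, then lower that edge until the cover lies flat on the ledge inside the rims, and let go. Leave the smaller rectangular cover where it lies.

Things in the scene. Friction and masses are not known exactly. Their poses are not given: they have to be found in the camera images.
- cover: Cover to fit, largest of three loose aluminium covers with like black handles (the third is round). Plate 120 (x) by 90 (y) by 5 mm, 0.2 kg, same both ways round. Origin: centre of its underside, z up. Handle on its middle: a bar 12 mm thick (x), 60 long (y), 30 to 50 mm above the underside, on posts at y +-25. Lies handle up on a 3 mm mat, on the robot's right.
- lamp_unit: White box fixed at the robot's left, 180 (x) by 160 mm (y), open well on top with blue tubes. Origin: centre of its underside, on the bench; x points from the lip side (nearest the robot) to the far rim. The cover rests on a level steel ledge at z = 55 mm, a frame round a 96 by 60 mm opening. Above it the well spans x -66 to 66, y -55 to 55; far and side rims end at z = 69, so tilt the cover in.
- lip (a point): Lip along the whole robot side of the lamp unit, 5 mm thick. Point: middle of its free edge, at its underside, at x = -42, z = 71 mm of the unit (16 mm above the ledge), axes as the unit's. The lip overhangs the well by 24 mm (this x -24 to 0), wall behind. The seated cover has its origin near x = 42, y = 0, z = -16 mm from here, its x along this x.
- small_cover: Bystander, leave alone: smaller rectangular aluminium cover, 78 (x) by 70 (y) by 5 mm, same handle. Origin: centre of its underside. Lies on the same mat.
Things that resemble listed ones, but are neither listed nor needed, are in the scene too. What is shaped like the lamp_unit but red is not meant. What is shaped like the cover but purple is not meant.

How it is judged (in metres and radians):
On the way:
1. one short edge of the cover is hooked under the lip while the opposite edge is raised (cover tilted more than 7 degrees) (angle between cover's own z axis and vertical between 0.122 and 0.9 rad and z of lip in the frame of cover above 0.004 m and horizontal distance between cover and lip below 0.056 m and x of cover in the frame of lip above 0.015 m), for 0.1 s.
At the end, for the whole second after the job is handed in: The cover lies still on the ledge inside the well, one short edge under the lip: flat within 3.4 degrees, its underside within 4 mm of the ledge's height, centred within 10 mm along and 14 mm across the well, and square to it within 14 degrees (angle between cover's own z axis and vertical below 0.06 rad and x of cover in the frame of lip between 0.032 and 0.052 m and y of cover in the frame of lip between -0.014 and 0.014 m and z of cover in the frame of lip between -0.02 and -0.012 m and angle between the x axis of cover and the x axis of lip, either way round below 0.25 rad and linear speed of cover below 0.02 m/s); the robot touches nothing.
It fails at once if the smaller rectangular cover is moved more than 30 mm (distance of small_cover from where it was at the start of the episode above 0.03 m).
It also fails if it takes over 42 s, if anything falls off the work surface, if the arm or the gripper's body presses on something with over 40 N, if the wrist force passes 120 N, or if a joint passes its speed limit or range.

## Working session

There is one attempt and no reset: what is moved stays moved. The work goes in short steps, Python scripts to look and compute and a tool call to move; the robot and the scene stay as the last step left them, time stands still between calls to the robot, and variables do not carry over. Pictures are saved under pics/ and viewed, about 8 in all and at most 12, crops included, and the job is handed in when it is done.

Besides the shell and the picture viewer there is one more tool, called in YAML: its name, and indented under it one key for each argument. drive_tool: Moves the arm, as the interface text tells. Shift numbers are shares of 300 mm and turn numbers shares of 90 degrees, none past 1 either way. Its arguments: {"type":"object","properties":{"series":{"type":"array","items":{"type":"number"}}},"required":["series"]}

```bash
mkdir -p pics; ls; cat > h.py <<'E'
import numpy as np, cv2
from cell import bot
from scipy.spatial.transform import Rotation as Ro
def px2w(c,u,v,z):
    d=c["R"].T@np.linalg.inv(c["mtx"])@np.array([u,v,1.]); o=-c["R"].T@c["t"]
    return o+d*(z-o[2])/d[2]
def wristcam():
    s=bot.get_state(); c=dict(bot.read_camera("wrist")); T=np.eye(4)
    T[:3,:3]=Ro.from_rotvec(s["tcp_rot"]).as_matrix(); T[:3,3]=s["tcp_pos"]
    W=np.linalg.inv(T@np.array(c["hand_eye"])); c["R"]=W[:3,:3]; c["t"]=W[:3,3]; return c
def proj(c,X):
    p=c["mtx"]@(c["R"]@np.array(X,float)+c["t"]); return p[:2]/p[2]
E
python3 - <<'E'
from h import *
import pickle
s=bot.get_state(); print(s)
for n in ("top","scene"):
    c=bot.read_camera(n); cv2.imwrite(f"pics/{n}0.png",c["frame"]); pickle.dump(c,open(n+"0.pkl","wb")); print(n,np.array(c["R"]).round(3),np.array(c["t"]))
E
```

```text
pics
{'time_s': 0.0, 'q': array([ 1.17501622,  0.4683545 , -0.01157211,  1.60362675,  0.00600059,
        1.07141047, -0.05631326]), 'dq': array([ 5.69336433e-04, -5.05200231e-04,  2.97779615e-05,  7.69621733e-04,
        6.48677702e-05, -6.08789779e-04, -1.78378863e-04]), 'effort': array([ 1.92886582e-04, -5.20569742e+01, -1.25913692e-02, -2.43745100e+01,
       -5.66552498e-02,  1.72506255e-02,  1.57067957e-04]), 'tcp_pos': array([ 224.29210338, -609.44836984,  213.6537648 ]), 'tcp_rot': array([ 2.02975711,  0.36352261, -2.03067422]), 'wrist_force': array([-0.00280267, -0.27311476, -0.06102642]), 'torque': array([ 0.00819311, -0.06264982, -0.03083735]), 'opening': 91.71024131040802}
top [[-0.019 -1.     0.006]
 [-0.996  0.019 -0.082]
 [ 0.082 -0.008 -0.997]] [ -11.57630529  453.40133173 1668.08260391]
scene [[-0.849  0.528 -0.014]
 [ 0.427  0.671 -0.606]
 [-0.311 -0.521 -0.795]] [ 363.18011512 -115.94997237 1572.93989619]
```

View pics/top0.png

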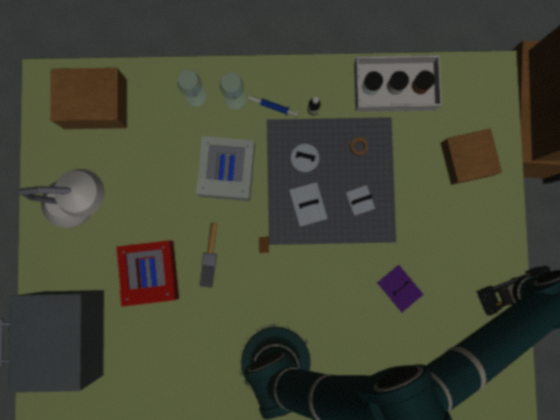

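View pics/scene0.png

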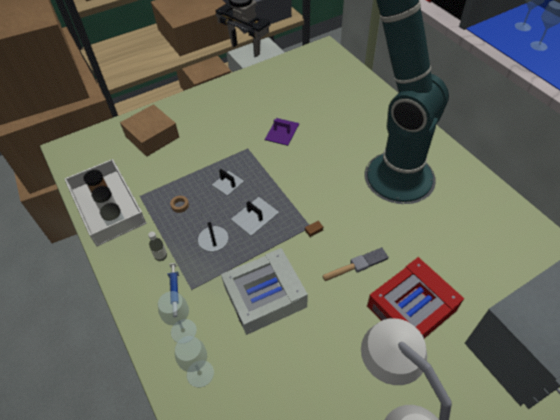

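The top view shows the white unit at (226,168), with its red twin at (148,273). The candidate covers are the large one at (308,204), the small one at (360,200), the round one at (305,157) and the purple decoy at (400,288). I choose (308,204), the largest aluminium one, and check it in a close crop.

```bash
python3 - <<'E'
from h import *
import pickle
c=pickle.load(open("top0.pkl","rb")); f=c["frame"]
g=lambda i:(255*(i/255.)**0.6).astype('uint8')
a=cv2.resize(g(f[170:240,275:385]),None,fx=7,fy=7,interpolation=cv2.INTER_CUBIC)
b=cv2.resize(g(f[130:205,190:260]),None,fx=7,fy=7,interpolation=cv2.INTER_CUBIC)
cv2.imwrite("pics/a.png",a);cv2.imwrite("pics/b.png",b)
R=Ro.from_rotvec(bot.get_state()["tcp_rot"]).as_matrix();print(R.round(3))
print(px2w(c,308,203,53),px2w(c,226,168,70))
E
```

```text
[[-0.001  0.346 -0.938]
 [ 0.001 -0.938 -0.346]
 [-1.    -0.002  0.   ]]
[ 483.55644409 -109.70290213   53.        ] [593.44768364 138.31393891  70.        ]
```

View pics/a.png

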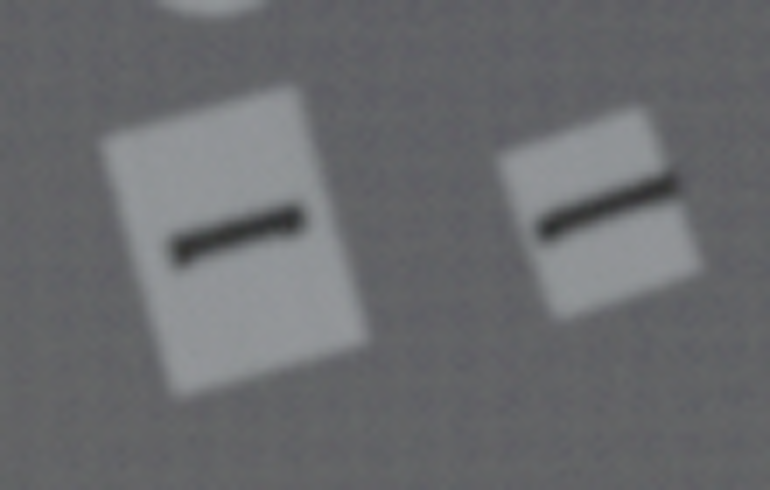

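View pics/b.png

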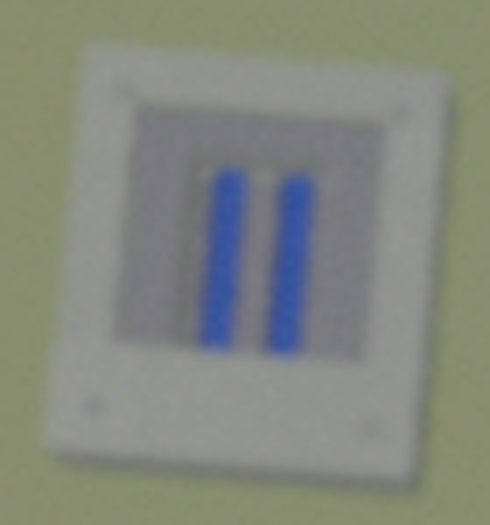

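Crop a shows the large cover with corners at about (101,138), (297,86), (370,342) and (178,396), and the small cover is clearly separate. In crop b, the unit's lip edge runs from (113,343) to (367,357), and the far well edge from (135,104) to (385,124).

```bash
python3 - <<'E'
from h import *
import pickle
c=pickle.load(open("top0.pkl","rb"))
P=lambda x,y,u0,v0,z:px2w(c,(x+.5)/7-.5+u0,(y+.5)/7-.5+v0,z)
A=np.array([P(x,y,275,170,8) for x,y in[(101,138),(297,86),(370,342),(178,396)]])
print(A.round(1),A.mean(0).round(1)); 
fx=(A[0]+A[1]-A[2]-A[3])/2; fy=(A[0]+A[3]-A[1]-A[2])/2
print("len",np.hypot(*fx[:2]),np.hypot(*fy[:2]),"yaw",np.degrees([np.arctan2(fx[1],fx[0]),np.arctan2(-fy[0],fy[1])]))
print("handle",P(172,247,275,170,53),P(303,218,275,170,53),P(237,233,275,170,53))
B=np.array([P(x,y,190,130,z) for x,y,z in[(82,45,69),(450,75,69),(413,485,76),(45,448,76),(113,343,76),(367,357,76),(135,104,69),(385,124,69)]])
print(B.round(1))
for i,j in((3,0),(2,1)): d=B[j]-B[i];print(np.hypot(*d[:2]),np.degrees(np.arctan2(d[1],d[0])))
for i,j in((1,0),(2,3),(5,4),(7,6)): d=B[j]-B[i];print(np.hypot(*d[:2]),np.degrees(np.arctan2(-d[0],d[1])))
print("centre",B[:4].mean(0),"lip mid",B[4:6].mean(0),"far mid",B[6:].mean(0))
E
```

```text
[[ 532.7  -53.7    8. ]
 [ 554.6 -142.5    8. ]
 [ 438.4 -172.3    8. ]
 [ 415.8  -85.7    8. ]] [ 485.4 -113.6    8. ]
len 120.61636779280379 90.49578539531619 yaw [14.86011026 14.25766408]
handle [478.35230946 -82.46736306  53.        ] [ 490.0265248  -140.05523826   53.        ] [ 483.97133371 -111.02515888   53.        ]
[[693.9 212.8  69. ]
 [677.7  52.3  69. ]
 [497.1  70.8  76. ]
 [516.1 229.1  76. ]
 [561.2 199.5  76. ]
 [553.1  89.8  76. ]
 [667.3 189.9  69. ]
 [656.5  81.   69. ]]
178.52636197270724 -5.245491237877528
181.53832067470196 -5.838100235328801
161.2946931372018 -5.753143680976789
159.47232838079154 -6.837801535321825
109.92179016820349 -4.2336706502350205
109.42950526442824 -5.6651138655703175
centre [596.19119429 141.25948696  72.5       ] lip mid [557.16690893 144.65280272  76.        ] far mid [661.91504942 135.45305608  69.        ]
```

drive_tool:
  series: [-1,0.43,0.83,0,-0.06,-1,0.43,0.83,0,-0.06,-1,0.43,0.83,0,-0.06,-1,0.43,0.83,0,-0.06,-1,0.43,0.83,0,-0.06,-1,0.43,0.83,0,-0.06,-1,0.43,0.83,0,-0.06,-1,0.43,0.83,0,-0.06]

```text
time_s: 1.1
tcp_pos: [352.4, -361.9, 213.6]
tcp_rot: [2.085, 0.27, -2.087]
wrist_force: [-0.6, -0.6, -0.3]
opening: 91.9
```

drive_tool:
  series: [-1,0.442,0.833,0,0,-1,0.442,0.833,0,0,-1,0.442,0.833,0,0,-1,0.442,0.833,0,0,-1,0.442,0.833,0,0,-1,0.442,0.833,0,0,-1,0.442,0.833,0,0,-1,0.442,0.833,0,0]

```text
time_s: 2.1
tcp_pos: [484.4, -114.0, 213.4]
tcp_rot: [2.086, 0.266, -2.089]
wrist_force: [-0.3, -0.0, -0.6]
opening: 92.4
```

```bash
python3 - <<'E'
from h import *
import pickle
c=wristcam(); s=bot.get_state(); R=Ro.from_rotvec(s["tcp_rot"]).as_matrix();print(s["tcp_pos"],R.round(3)[:,1],s["q"].round(2))
pickle.dump(c,open("w1.pkl","wb")); f=(255*(c["frame"]/255.)**0.6).astype('uint8'); cv2.imwrite("pics/w1.png",cv2.resize(f,(784,588)))
y=np.radians(14.5);u=np.array([np.cos(y),np.sin(y),0]);v=np.array([-u[1],u[0],0])
for a,b,z in((60,45,8),(60,-45,8),(-60,-45,8),(-60,45,8),(0,30,53),(0,-30,53)): print(proj(c,np.array([485,-112.,z])+a*u+b*v)*1.4)
E
```

```text
[ 484.42469334 -113.68350258  213.47302031] [ 0.25  -0.968 -0.001] [ 0.42  0.23 -0.3   1.95  0.08  0.97 -1.23]
[335.40499051 183.51189366]
[449.40441198 183.58577294]
[444.40420313 326.01333184]
[340.50157136 325.88397023]
[351.29971382 271.17344585]
[432.94609777 271.25636404]
```

View pics/w1.png

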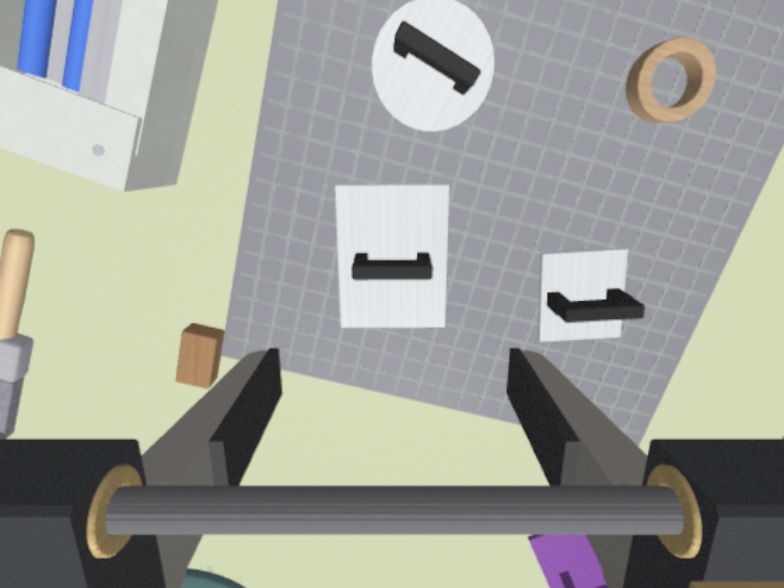

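The wrist view confirms the estimate within 1 px: plate spans (335–449, 185–327) and the bar is at (352–432, ~271). Next I descend and grip the bar's ends.

drive_tool:
  series: [-1,0,0.005,-0.2,0,-1,0,0.005,-0.4,0,-1,0,0.005,-0.55,0,-1,0,0.005,-0.632,0,-1,0,0.005,-0.632,0,1,0,0.005,-0.632,0,1,0,0.005,-0.632,0,1,0,0.005,-0.632,0]

```text
time_s: 3.15
tcp_pos: [485.2, -112.5, 25.0]
tcp_rot: [2.088, 0.265, -2.086]
wrist_force: [-0.5, 0.2, -0.3]
opening: 64.3
```

drive_tool:
  series: [1,0,0,0,0,1,0,0,0,0,1,0,0,0.1,0,1,0,0,0.2,0,1,0,0,0.35,0,1,0,0,0.5,0,1,0,0,0.5,0,1,0,0,0.5,0]

```text
time_s: 4.15
tcp_pos: [484.3, -112.5, 174.1]
tcp_rot: [2.086, 0.266, -2.088]
wrist_force: [-0.6, 0.2, -2.6]
opening: 59.6
```

```bash
python3 - <<'E'
from h import *
s=bot.get_state(); R=Ro.from_rotvec(s["tcp_rot"]).as_matrix();print(s["tcp_pos"],R.round(3)[:,1],s["opening"],s["wrist_force"])
c=wristcam();cv2.imwrite("pics/w2.png",(255*(c["frame"]/255.)**0.6).astype('uint8'))
print(proj(c,s["tcp_pos"]))
E
```

```text
[ 484.26649184 -112.45442037  174.0826084 ] [ 0.25  -0.968 -0.001] 59.645103299850646 [-0.57347095  0.18505369 -2.60144833]
[281.56497486 264.31908439]
```

View pics/w2.png

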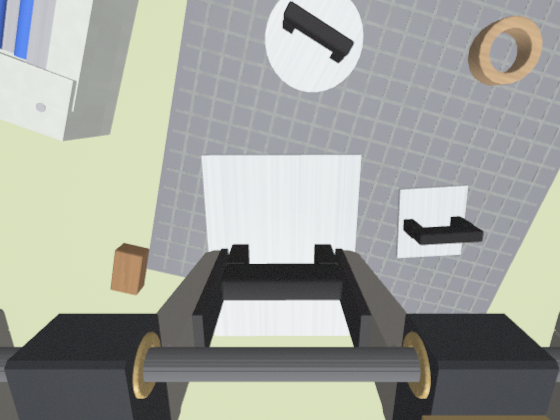

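The cover is held by its bar ends and hangs level. I move it so its far part overlaps the unit's robot-side top, where pressing down will tilt it.

drive_tool:
  series: [1,-0.01,0.12,0,-0.03,1,-0.02,0.28,0,-0.09,1,-0.04,0.44,0,-0.16,1,-0.05,0.6,-0.04,-0.223,1,-0.06,0.76,-0.08,-0.223,1,-0.072,0.89,-0.08,-0.223,1,-0.072,0.89,-0.08,-0.223,1,-0.072,0.89,-0.08,-0.223]

```text
time_s: 5.2
tcp_pos: [461.5, 153.8, 148.2]
tcp_rot: [-2.166, 0.106, 2.176]
wrist_force: [-0.3, -0.7, -1.1]
opening: 59.6
```

drive_tool:
  series: [1,0,0,-0.08,0,1,0,0,-0.14,0,1,0,0,-0.165,0,1,0,0,-0.18,0,1,0,0,-0.195,0,1,0,0,-0.207,0,1,0,0,-0.207,0,1,0,0,-0.207,0]

```text
time_s: 6.2
tcp_pos: [459.6, 153.0, 86.3]
tcp_rot: [-2.163, 0.109, 2.18]
wrist_force: [-6.0, -0.3, 5.2]
opening: 60.3
```

```bash
python3 - <<'E'
from h import *
s=bot.get_state(); R=Ro.from_rotvec(s["tcp_rot"]).as_matrix();print(s["tcp_pos"],R.round(3)[:,1],s["opening"],s["wrist_force"],s["torque"])
c=wristcam();a=cv2.resize(c["frame"],(560,420));cv2.imwrite("pics/w3.png",(255*(a/255.)**0.6).astype('uint8'))
import pickle; pickle.dump((c,s),open("w3.pkl","wb"))
E
```

```text
[459.59537073 153.03267291  86.31341485] [-0.098 -0.995  0.002] 60.277735275692486 [-6.00696105 -0.30277978  5.20882257] [-0.01247164  1.24998935 -0.02816659]
```

View pics/w3.png

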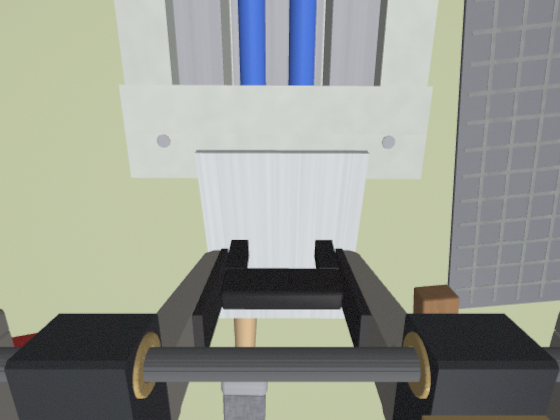

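```bash
python3 - <<'E'
from h import *
import pickle
from scipy.optimize import least_squares
c,s=pickle.load(open("w3.pkl","rb"))
yaw=np.radians(-5.6);X=np.array([np.cos(yaw),np.sin(yaw),0]);Y=np.array([-X[1],X[0],0]);Z=np.array([0,0,1.])
P=s["tcp_pos"]+19*Z
def corner(th,a,b,h,dz=0,dx=0): # local a along x, h above underside
    x=np.cos(th)*X+np.sin(th)*Z; z=-np.sin(th)*X+np.cos(th)*Z
    return P+(a+dx)*x+b*Y+(h-40+dz)*z
f=lambda p:np.concatenate([proj(c,corner(p[0],60,45,5,p[1],p[2]))-(197,152),proj(c,corner(p[0],60,-45,5,p[1],p[2]))-(368,152),[proj(c,corner(p[0],-60,0,5,p[1],p[2]))[1]-318, p[1]/2,p[2]/2]])
r=least_squares(f,[.2,0,0]);print(np.degrees(r.x[0]),r.x[1:],r.fun.round(2))
# unit
for u,v,z in((130,179,76),(426,179,76),(121,86,76),(431,86,76)): print(px2w(c,u,v,z).round(1))
print([px2w(c,u,86,76).round(1) for u in (174,380)])
E
```

```text
10.670377249876992 [-0.73098153 -3.25130944] [-1.34 -0.31 -0.89 -0.25  0.3  -0.37 -1.63]
[514.4 231.7  76. ]
[498.4  68.9  76. ]
[562. 225.  76.]
[546.7  68.   76. ]
[array([559.4, 198.2,  76. ]), array([549.2,  93.8,  76. ])]
```

drive_tool:
  series: [1,0.003,0.002,-0.005,0,1,0.003,0.002,-0.01,0,1,0.003,0.002,-0.016,0,1,0.003,0.002,-0.016,0,1,0.003,0.002,0.05,0,1,0.003,0.002,0.13,0,1,0.003,0.002,0.18,0,1,0.003,0.002,0.18,0]

```text
time_s: 7.25
tcp_pos: [461.6, 153.4, 141.4]
tcp_rot: [-2.165, 0.109, 2.176]
wrist_force: [0.0, -0.6, -1.8]
opening: 59.5
```

```bash
python3 - <<'E'
from h import *
s=bot.get_state(); R=Ro.from_rotvec(s["tcp_rot"]).as_matrix();print(s["tcp_pos"],R.round(3)[:,1],s["opening"],s["wrist_force"],s["torque"])
c=wristcam();a=cv2.resize(c["frame"],(560,420));cv2.imwrite("pics/w4.png",(255*(a/255.)**0.6).astype('uint8'))
import pickle; pickle.dump((c,s),open("w4.pkl","wb"))
E
```

```text
[461.63629479 153.41762874 141.38161639] [-0.099 -0.995  0.001] 59.517003216513615 [ 1.21127793e-03 -5.57403234e-01 -1.77697685e+00] [ 0.05631238 -0.03571934  0.01804524]
```

View pics/w4.png

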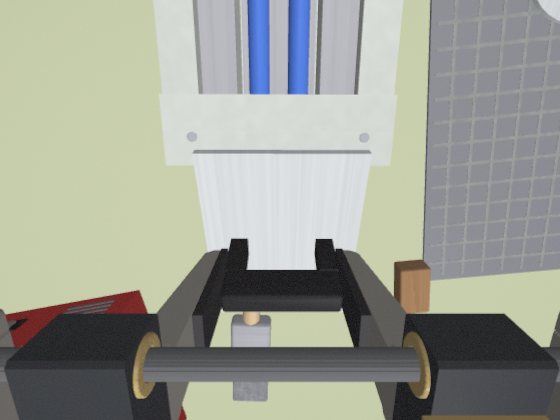

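The cover stays tilted, with its far edge from (193,152) to (371,152). I fit the tilt and compute the insertion waypoints.

```bash
cat > fit.py <<'E'
from h import *
import pickle
from scipy.optimize import least_squares
yaw=np.radians(-5.6);X=np.array([np.cos(yaw),np.sin(yaw),0]);Y=np.array([-X[1],X[0],0]);Z=np.array([0,0,1.])
C=np.array([596.3,141.7,0])
E
python3 - <<'E'
from fit import *
for n,(l,r_,row,near) in {"w2":(202,361,155,None),"w4":(193,371,152,None)}.items():
    if n=="w2": continue
    c,s=pickle.load(open(n+".pkl","rb"));P=s["tcp_pos"]+19*Z
    def corner(th,a,b,h,dz,dx):
        x=np.cos(th)*X+np.sin(th)*Z; z=-np.sin(th)*X+np.cos(th)*Z
        return P+(a+dx)*x+b*Y+(h-40+dz)*z
    for dx in(0,-2,-4):
      f=lambda p:np.concatenate([proj(c,corner(p[0],60,45,5,p[1],dx))-(l,row),proj(c,corner(p[0],60,-45,5,p[1],dx))-(r_,row),[p[1]/2]])
      r=least_squares(f,[.2,0]);print(dx,np.degrees(r.x[0]),r.x[1:],r.fun.round(2), proj(c,corner(r.x[0],-60,0,5,r.x[1],dx)))
      print("near bottom edge rel TCP (x,z)",[(corner(r.x[0],a,0,0,r.x[1],dx)-s["tcp_pos"])@v for a in(-60,60) for v in(X,Z)])
E
```

```text
0 8.162130746600846 [6.80692115] [-0.04 -0.95 -1.39 -1.09  3.4 ] [281.39531665 327.80505064]
near bottom edge rel TCP (x,z) [np.float64(-54.67963909185469), np.float64(-22.375325400688467), np.float64(64.10479502760684), np.float64(-5.338359387946838)]
-2 11.963937583505848 [3.70337607] [-0.41 -0.43 -1.02 -0.56  1.85] [281.3854932  319.78227805]
near bottom edge rel TCP (x,z) [np.float64(-53.12910782694011), np.float64(-29.36055014561836), np.float64(64.26428436162269), np.float64(-4.485030644263304)]
-4 15.454306539334908 [0.78202484] [-0.66 -0.03 -0.77 -0.16  0.39] [281.37643314 312.13794318]
near bottom edge rel TCP (x,z) [np.float64(-51.23556347639193), np.float64(-35.85404826185447), np.float64(64.4256288887212), np.float64(-3.8776729094115012)]
```

drive_tool:
  series: [1,0.08,-0.007,0,0,1,0.2,-0.018,0,0,1,0.32,-0.029,0,0,1,0.44,-0.04,0,0,1,0.505,-0.045,0,0,1,0.505,-0.045,-0.04,0,1,0.505,-0.045,-0.08,0,1,0.505,-0.045,-0.08,0]

```text
time_s: 8.3
tcp_pos: [610.1, 139.6, 114.4]
tcp_rot: [-2.16, 0.11, 2.184]
wrist_force: [-0.7, 0.3, -1.4]
opening: 59.9
```

```bash
python3 - <<'E'
from fit import *
s=bot.get_state();d=s["tcp_pos"]-C;print("unit",d@X,d@Y,d[2],s["opening"],s["wrist_force"])
c=wristcam();cv2.imwrite("pics/w5.png",(255*(c["frame"]/255.)**0.6).astype('uint8'))
pickle.dump((c,s),open("w5.pkl","wb"))
E
```

```text
unit 13.945150356714898 -0.7104178830867405 114.43578930973872 59.87273147786015 [-0.71299627  0.34581094 -1.35468882]
```

View pics/w5.png

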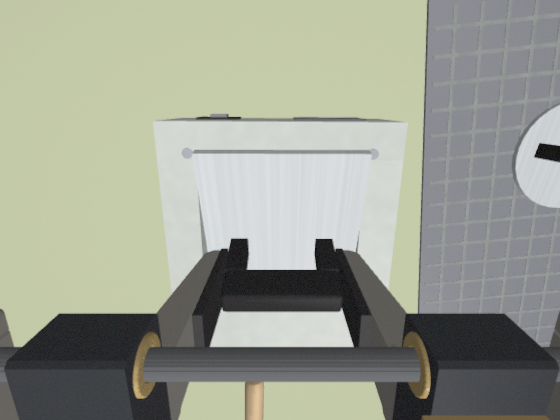

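```bash
python3 - <<'E'
from fit import *
c,s=pickle.load(open("w5.pkl","rb"))
for u,v in((156,122),(404,122)): d=px2w(c,u,v,69)-C; print(d@X,d@Y)
E
```

```text
89.62835797733831 77.72853066263454
89.6831327763491 -77.7483983669875
```

drive_tool:
  series: [1,0.01,0,0,0,1,0.01,0,-0.02,0,1,0.01,0,-0.04,0,1,0.01,0,-0.055,0,1,0.01,0,-0.073,0,1,0.01,0,-0.073,0,1,0.01,0,-0.073,0,1,0.01,0,-0.073,0]

```text
time_s: 9.35
tcp_pos: [614.2, 139.9, 93.8]
tcp_rot: [-2.162, 0.109, 2.181]
wrist_force: [-0.2, 1.0, -1.9]
opening: 59.8
```

drive_tool:
  series: [1,0,0,-0.004,0,1,-0.02,0.002,-0.004,0,1,-0.04,0.004,-0.004,0,1,-0.06,0.006,-0.004,0,1,-0.08,0.008,-0.004,0,1,-0.096,0.009,-0.004,0,1,-0.096,0.009,-0.004,0,1,-0.096,0.009,-0.004,0]

```text
time_s: 10.35
tcp_pos: [585.6, 142.5, 92.7]
tcp_rot: [-2.163, 0.109, 2.181]
wrist_force: [1.1, 0.7, -1.6]
opening: 60.1
```

```bash
python3 - <<'E'
from fit import *
s=bot.get_state();d=s["tcp_pos"]-C;print("unit",d@X,d@Y,d[2],s["opening"],s["wrist_force"],s["torque"])
c=wristcam();cv2.imwrite("pics/w6.png",(255*(c["frame"]/255.)**0.6).astype('uint8'))
pickle.dump((c,s),open("w6.pkl","wb"))
E
```

```text
unit -10.733160164581937 -0.20428875275432012 92.70113145138329 60.06704543583889 [ 1.07710797  0.69990932 -1.60474522] [ 0.10727946  0.02767797 -0.02580945]
```

View pics/w6.png

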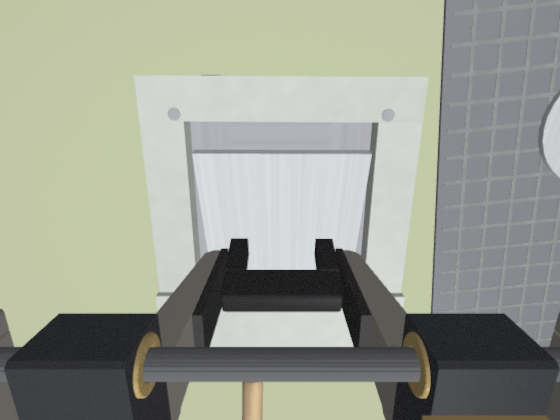

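The near edge is under the lip (lip edge at row ~295) and the far edge is raised inside the rim (row 152). I lower it along an arc about the near edge.

drive_tool:
  series: [1,0.003,0,-0.006,0,1,0.009,-0.001,-0.013,0,1,0.017,-0.0015,-0.022,0,1,0.024,-0.002,-0.031,0,1,0.03,-0.003,-0.039,0,1,0.036,-0.0035,-0.048,0,1,0.0415,-0.004,-0.055,0,1,0.0415,-0.004,-0.055,0]

```text
time_s: 11.4
tcp_pos: [598.9, 141.3, 76.4]
tcp_rot: [-2.164, 0.109, 2.179]
wrist_force: [1.0, -0.1, 3.7]
opening: 59.9
```

```bash
python3 - <<'E'
from fit import *
s=bot.get_state();d=s["tcp_pos"]-C;print("unit",d@X,d@Y,d[2],s["opening"],s["wrist_force"],s["torque"])
c=wristcam();cv2.imwrite("pics/w7.png",(255*(c["frame"]/255.)**0.6).astype('uint8'))
pickle.dump((c,s),open("w7.pkl","wb"))
E
```

```text
unit 2.6718811975901793 -0.11225403393322964 76.35247630911098 59.873820183563474 [ 0.9645113  -0.0935694   3.70120721] [ 0.03178068  0.09332536 -0.06201004]
```

View pics/w7.png

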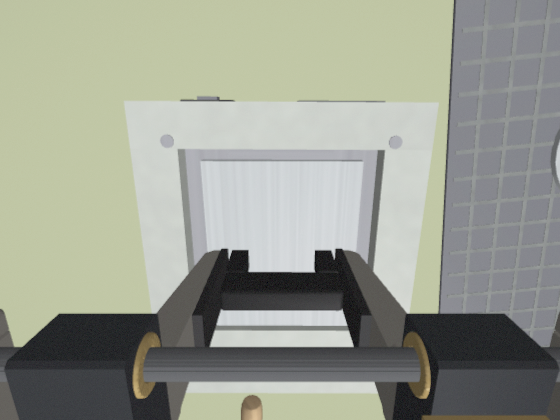

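drive_tool:
  series: [1,0,0,-0.004,0,1,0,0,-0.004,0,-1,0,0,0,0,-1,0,0,0,0,-1,0,0,0,0,-1,0,0,0,0,-1,0,0,0.1,0,-1,0,0,0.3,0]

```text
time_s: 12.45
tcp_pos: [597.0, 140.7, 164.7]
tcp_rot: [-2.158, 0.111, 2.186]
wrist_force: [1.7, 0.6, 0.1]
opening: 92.2
```

drive_tool:
  series: [-1,0,0,0.15,0,-1,0,0,0.3,0,-1,-0.1,0,0.4,0,-1,-0.2,0,0.4,0,-1,-0.3,0,0.4,0,-1,-0.3,0,0.4,0,-1,-0.3,0,0.4,0,-1,-0.3,0,0.4,0]

```text
time_s: 13.45
tcp_pos: [507.8, 140.5, 284.5]
tcp_rot: [-2.158, 0.111, 2.185]
wrist_force: [-0.4, 0.8, 0.6]
opening: 92.1
```

```bash
python3 - <<'E'
from fit import *
s=bot.get_state();print(s["tcp_pos"],s["wrist_force"],s["opening"])
c=wristcam();pickle.dump((c,s),open("w8.pkl","wb"))
print([proj(c,C+a*X+b*Y+np.array([0,0,60])).round() for a in(-60,60) for b in(-45,45)])
cv2.imwrite("pics/w8.png",(255*(c["frame"]/255.)**0.6).astype('uint8'))
E
```

```text
[507.78509762 140.54335627 284.53478311] [-0.41440267  0.7724353   0.59227907] 92.07397249971459
[array([310., 156.]), array([235., 157.]), array([313.,  45.]), array([230.,  45.])]
```

View pics/w8.png

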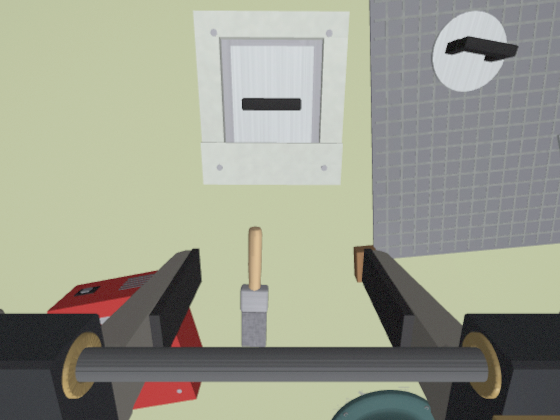

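The cover's far edge is at (230–313, ~46), against (230–313, 45) predicted for a centred, flat seat. The lip covers its near edge, and the gripper is clear.

```bash
python3 -c "
from cell import bot
print(bot.job_done())"
```

```text
the job is handed in; nothing more can be done
None
```

The larger aluminium cover is seated in the white lamp unit, and the job was handed in at about 13.5 s of the 42 s allowed; no verdict is reported.

- **What I did:** I gripped the cover's handle by its bar ends and pressed its underside on the unit's robot-side top edge, which tilted it about 15°. I hooked the near short edge under the lip, lowered the far edge along an arc, let go and moved the arm away.
- **Last checks:** The final wrist image shows the cover's far edge within about 1 px of the predicted flat, centred pose. The near edge is hidden under the lip, and the gripper is open and clear. The arm never went near the small cover after the lift, but my last picture did not include it.
- **What disagreed:** The bar slipped about 4 mm in the pads during the tilt, and I allowed for that in the lowering. The tilt came from a fit of the visible far edge, because the gripper hid the near edge. The highest wrist force I read was about 8 N.

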